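# Clamp a sample can in the bench quick clamp

### The arm

A 6-joint arm with a two-finger parallel gripper is mounted at the origin on the work surface. World frame = base frame: x ahead of the robot, y to its left, z up, the work surface at z = 0. Lengths are in m, angles in rad, forces in N, time in s.
With the tool pointing down it reaches from about 0.3 to 0.85 m from the base axis. Payload 5.4 kg.
Tool frame: the origin (TCP) lies on the centre line of the jaws, within the pads' length; the fingertips stand robot.tip_extent ahead of it and the grasp point (between the pads) lies 6 mm ahead of it (robot.tip_extent is the distance from the TCP to the fingertips, in m); z points along the fingers, y is the direction in which the jaws open and shut (so a half turn about z gives the same grasp; the last joint's range is limited). The gripper opens to 85 mm and grips with 20 to 120 N. Pads are 22 mm wide; open, the fingers measure 114 mm over their backs; the gripper's body (76 mm by 85 mm) begins 54 mm behind the grasp point. The pads swing forward as they close: fully open they stand 13 mm farther back than shut.
Start: joints at [1.063, 0.158, 1.597, -0, 1.386, -0.21], TCP at [0.169, 0.55, 0.256] pointing down, gripper open.
Joint ranges: [-2.91, 2.91], [-0.94, 2.29], [0.18, 2.7], [-1.29, 4.43], [0.17, 2.64], [-3, 3]. Speed limits (rad/s): [2.57, 2.57, 3.14, 3.14, 3.14, 3.14].

### API

Orientations are given as a 3x3 rotation matrix whose columns are the frame's x, y, z axes.
In Python, from station import robot, optics gives the robot as it stands.
- The arm moves only by the tool jog_arm, never from a script. Its arguments are lists of equal length, an entry for each row: "travel": the shift along the tool's x, y, z in m, a list of three; "rot": the turn, a rotation vector about the tool's x, y, z in degrees, a list of three; "jaw": the finger opening in m, from 0 to 0.0854. In form: {"travel": [[dx, dy, dz], ...], "rot": [[ax, ay, az], ...], "jaw": [jaw, ...]}. A call has 1 to 20 rows; each row is the pose to reach, as a shift and turn from the pose commanded when the call began, along the tool's axes at that moment; what a row does not reach only later rows make up. A row lasts 1/8 s, in which the tool goes at most 62.5 mm and 10.7 degrees, less where a joint would pass 70% of its speed; a pose out of reach is approached as far as the arm can. A call with a gripper value outside its range is refused whole. The fingers move at their own pace and stop on an object; "grip_force" is the grip in N (left out, the last holds). Time passes only in rows, so rows that repeat a pose let the fingers close. It gives the time, the measured TCP pose, the force and the opening at its end, in the units of the state.
- robot.get_state(): the state, without advancing time (a new reading comes with each control period).
- optics.camera(name): name is "side" or "top" or "wrist"; returns (picture, depth): 420x560x3 uint8, blue, green, red; 420x560 float32, m along the optical axis (not along the pixel's ray), 0 where there is no reading.
- optics.camera_model(name): a dict with "mtx" (3x3 intrinsics, pixels), "pose" (4x4, takes a point from camera to world coordinates). Camera axes: x right, y up, looking along -z (the intrinsics and any distortion apply to the point x, -y, -z); pixel columns grow to the right and rows downward; lengths in m; the calibration is good to about 2 mm. A picture is of the moment at which its call begins: read the wrist's pose just before it. camera_model takes no time and is no camera call; for the wrist camera it gives the pose at the moment of the call.
- robot.job_done(): hands the job in, once; it reports no verdict.
The state is a dict: "t": time; "joint_pos": joint angles; "qvel": joint speeds; "effort": joint torques, N m; "eef_pos": TCP position; "ee_rot": TCP orientation; "ft_force": force on the tool from outside, world axes, zero at the start; "moment": the same for the moment, N m; "gripper_width": finger opening in m.
Only numpy, scipy, OpenCV 4.12 (cv2) and the standard library are available. Lean on these libraries where they do the work, as an engineer would, in place of code of your own. Each camera call takes 0.05 s, during which the arm holds its last target. There are 200 camera calls.

### The job

Stand the slim can on the base plate of the bench clamp, between its jaws, then squeeze the clamp's trigger again and again until the sliding jaw presses the can firmly home in the vee, with at least 10 N but gently enough not to dent it (22 N dents it). Drive the jaw with the trigger only, never by pushing the jaw or its bar, keep the can from falling over, leave the other things where they stand, and let go of everything at the end.

Things in the scene. Friction and masses are not known exactly. Their poses are not given: they have to be found in the camera images.
- can: the only slim can: bare aluminium, full and closed, 53 mm diameter, 134 mm tall (straight wall up to 118 mm, then a narrower neck), 0.2 to 0.35 kg. Origin at the centre of its underside, z up its axis. The clamp's jaw dents it above 22 N. Hold it by its upper part when setting it in the clamp: jaws are up to 91 mm above the bench.
- clamp: one-hand quick clamp fixed to the bench. Origin under its base plate (90 mm wide in x, y -140 to +155 mm, 12 mm thick), z up, +y is the way the sliding jaw travels to clamp. From -y to +y: head block (y -102 to -28, x +-18, top z 62 mm) with a fixed upright grip post and the trigger on it, sliding jaw, fixed jaw (a steel vee opening to -y, x +-30, 80 mm high, block behind to y 146).
- seat (a point): on top of the base plate (12 mm above the bench), under the axis of the slim can when it touches both plates of the vee; axes as the clamp's. A can standing up to 15 mm short of it (towards the sliding jaw) is pushed home by the jaw, but set it within 3 mm sideways (x): the vee hardly centres it. Fingers have room at the can's +x and -x sides.
- jaw: sliding jaw and its push bar. Steel block 40 mm wide in x, 20 mm thick, z 17 to 91 mm; origin at mid thickness, level with the clamp's underside, axes as the clamp's. The bar (z 24 to 36 mm) runs back through the head and out behind. Starts 18 to 30 mm from touching a can that is home. Stays wherever the trigger leaves it (26 N of friction). Pushing it by hand (3 N or more) is forbidden.
- pad_face (a point): centre of the front face of the sliding jaw's rubber pad (30 by 30 mm, z 50 to 80 mm above the bench), which touches the can. The pad is sprung: it yields 1 mm for each 20 N.
- trigger_front (a point): foremost point of the trigger's finger roll, 116 mm above the bench when released. The trigger is a black lever 22 mm wide in x, 6 mm thick, with a roll (18 mm diameter, 24 mm long) on top up to z 125 mm, standing before the post and leaning 0.2 rad to +y. Squeezed towards the post (to -y) this point travels 20 mm to its stop and the jaw goes forward 3 to 5 mm; let go, it springs back.
- trigger_pivot (a point): hinge of the trigger, 62 mm above the bench, 55 mm below the roll. The roll takes up to about 10 N in its first 6 mm of slack, 12 to 14 N while the jaw runs free, and 0.3 N more per newton of clamping force: about 17 N at 10 N, 18.5 N at 16 N, 20.5 N at 22 N. A whole squeeze once the jaw has met the can would dent it: feel for it and stop part way. Slow 1 mm steps give a clear reading.
- post_back (a point): middle of the back (-y) face of the fixed grip post, 116 mm above the bench. The post is 26 mm wide in x, 14 mm thick, top at z 140 mm. Straddle post and roll from above, one finger behind the post and one before the roll (54 mm over both when released, 34 mm squeezed), or draw the roll back with one finger.
- wide_can: bystander: aluminium can, 66 mm diameter, 122 mm tall, origin at the centre of its underside
- bottle: bystander: brown glass bottle, 60 mm diameter, 170 mm tall, origin at the centre of its underside
- glass: bystander: clear tasting glass, 68 mm diameter, 100 mm tall, origin at the centre of its underside
- tape: bystander: cardboard ring, 90 mm diameter, 45 mm high, origin at the centre of its underside
- fitting: bystander: brass pipe fitting, 44 mm diameter, 58 mm tall, origin at the centre of its underside
- wrench: bystander: steel wrench, 180 mm long, lying along its x axis

How it is judged:
By the outcome, as a careful person would: the job done as asked, in the order asked, and still so for the second after the job is handed in, with the robot touching nothing.
It also fails if it takes over 72 s, if anything falls off the work surface, if the arm or the gripper's body presses on something with over 40 N, if the wrist force passes 120 N, or if a joint passes its speed limit or range.

## Working session

There is one attempt and no reset: what is moved stays moved. The work goes in short steps, Python scripts to look and compute and a tool call to move; the robot and the scene stay as the last step left them, time stands still between calls to the robot, and variables do not carry over. Pictures are saved under pics/ and viewed, about 8 in all and at most 12, crops included, and the job is handed in when it is done.

Besides the shell and the picture viewer there is one more tool, called after "Call:" in YAML: its name, and indented under it one key for each argument. jog_arm: Moves the arm, as the interface text tells. Its arguments: {"type":"object","properties":{"travel":{"type":"array","items":{"type":"array","items":{"type":"number"}}},"rot":{"type":"array","items":{"type":"array","items":{"type":"number"}}},"jaw":{"type":"array","items":{"type":"number"}},"grip_force":{"type":"number"}},"required":["travel","rot","jaw"]}

```bash
ls; mkdir -p pics; cat > h.py <<'E'
import numpy as np, cv2
from station import robot, optics
def shot(n, f=None):
    m=optics.camera_model(n); im,d=optics.camera(n)
    if f: cv2.imwrite('pics/'+f+'.png',im)
    np.savez('last_'+n,im=im,d=d,K=m['mtx'],T=m['pose'])
    return im,d,m
def cloud(n):
    z=np.load('last_'+n+'.npz'); d=z['d'];K=z['K'];T=z['T']
    v,u=np.mgrid[:d.shape[0],:d.shape[1]]
    P=np.stack([(u-K[0,2])/K[0,0]*d,-(v-K[1,2])/K[1,1]*d,-d],-1)
    W=P@T[:3,:3].T+T[:3,3]; W[d==0]=np.nan
    return W,z['im']
E
python3 - <<'E'
from h import *
for n in('top','side'):
    im,d,m=shot(n,n+'0'); print(n,m)
print(robot.get_state(), robot.tip_extent)
E
```

```text
pics
top {'mtx': array([[431.96278575,   0.        , 283.53657469],
       [  0.        , 431.96278575, 203.61820905],
       [  0.        ,   0.        ,   1.        ]]), 'pose': array([[ 1.60675881e-02,  9.85229616e-01, -1.70482952e-01,
         3.94079875e-01],
       [-9.99864652e-01,  1.64353449e-02,  7.45969742e-04,
         7.45418365e-02],
       [ 3.53689760e-03,  1.70447892e-01,  9.85360344e-01,
         1.14833337e+00],
       [ 0.00000000e+00,  0.00000000e+00,  0.00000000e+00,
         1.00000000e+00]])}
side {'mtx': array([[514.26573483,   0.        , 282.03052068],
       [  0.        , 514.26573483, 206.09725965],
       [  0.        ,   0.        ,   1.        ]]), 'pose': array([[ 0.83703124,  0.40435392, -0.36861445,  0.09472967],
       [-0.54703504,  0.60432737, -0.57925909, -0.69143039],
       [-0.01146188,  0.68650297,  0.72703665,  1.05712689],
       [ 0.        ,  0.        ,  0.        ,  1.        ]])}
{'t': 0.1, 'joint_pos': array([ 1.06288346e+00,  1.58987118e-01,  1.59814011e+00, -1.68592673e-05,
        1.38621937e+00, -2.10131954e-01]), 'qvel': array([-0.00080361, -0.00224745, -0.00344995, -0.00100037, -0.00038944,
        0.00121414]), 'effort': array([ 2.97167082e-05, -3.96989250e+01, -3.32338679e+01, -2.55871400e-04,
        4.14221824e-03,  3.02186095e-05]), 'eef_pos': array([0.16848919, 0.54921798, 0.25539779]), 'ee_rot': array([[-9.55990687e-01,  2.93395812e-01, -8.38559413e-04],
       [ 2.93396802e-01,  9.55989510e-01, -1.54059147e-03],
       [ 3.49650917e-04, -1.71882175e-03, -9.99998462e-01]]), 'ft_force': array([-0.16122505,  0.02229829,  0.3090277 ]), 'moment': array([ 0.00222582, -0.03354864,  0.00337014]), 'gripper_width': 0.08561468419499364} 0.025
```

View pics/top0.png

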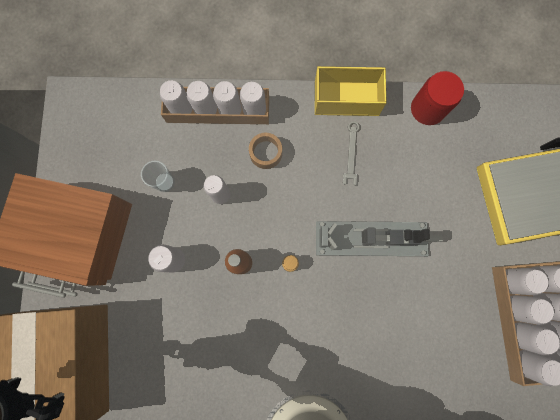

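View pics/side0.png

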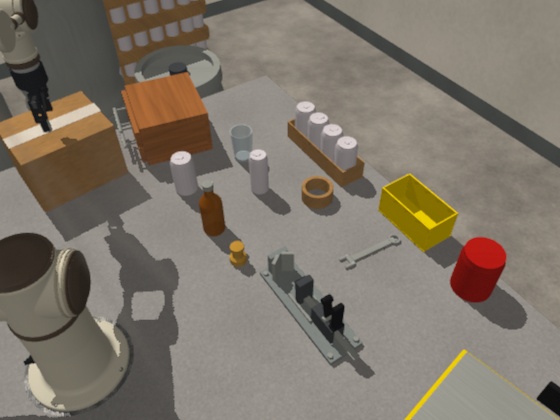

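Top view: the slim can is at about (214,186), the wide can at (160,258), the clamp spans (318–430, 222–256) with its vee at the left (+y), and the trigger and post are near (410,237). Next I measure these from depth.

```bash
python3 - <<'E'
from h import *
for n in('top','side'):
    W,im=cloud(n); X,Y,Z=np.moveaxis(W,-1,0)
    # bench level
    b=(abs(Z)<.02); print(n,'bench z',np.nanmedian(Z[b]))
    def comp(zlo,zhi,x0,x1,y0,y1):
        s=(Z>zlo)&(Z<zhi)&(X>x0)&(X<x1)&(Y>y0)&(Y<y1); return W[s]
    if n=='top': box=(.3,.75,-.35,.5)
    s=(Z>.03)&(X>.3)&(X<.75)&(Y>-.35)&(Y<.5)
    k,l,st,c=cv2.connectedComponentsWithStats(s.astype(np.uint8))
    for i in range(1,k):
        if st[i,4]<30: continue
        p=W[l==i]; zt=np.percentile(p[:,2],97); t=p[p[:,2]>zt-.012]
        print(st[i],'ztop %.3f'%zt,'mean',p.mean(0).round(3),'topmid',((t.min(0)+t.max(0))/2).round(4)[:2],'size',np.ptp(t,0).round(3)[:2])
    # clamp plate rows
    s=(Z>.006)&(Z<.016)&(X>.35)&(X<.65)&(Y>-.35)&(Y<.05)
    p=W[s][:,:2].astype(np.float32); print(n,len(p),cv2.minAreaRect(p))
E
python3 - <<'E'
import cv2
im=cv2.imread('pics/top0.png')[205:270,300:460]
cv2.imwrite('pics/c1.png',cv2.resize(im,None,fx=5,fy=5,interpolation=cv2.INTER_CUBIC))
E
```

```text
top bench z 0.00025258747515055635
[249 142  33  25 282] ztop 0.049 mean [0.713 0.125 0.044] topmid [0.7188 0.1254] size [0.061 0.086]
[141 160  32  31 563] ztop 0.102 mean [0.649 0.401 0.074] topmid [0.6479 0.3973] size [0.068 0.067]
[204 175  25  28 511] ztop 0.137 mean [0.608 0.239 0.115] topmid [0.6142 0.2437] size [0.046 0.046]
[101 192  28  45 807] ztop 0.143 mean [0.544 0.492 0.098] topmid [0.5436 0.4911] size [0.09  0.018]
[320 223  17  27 276] ztop 0.082 mean [ 0.499 -0.036  0.07 ] topmid [ 0.5011 -0.0404] size [0.062 0.035]
[362 228  81  18 978] ztop 0.139 mean [ 0.501 -0.216  0.075] topmid [ 0.5022 -0.2489] size [0.024 0.044]
[148 244  35  28 774] ztop 0.126 mean [0.437 0.355 0.108] topmid [0.4384 0.3616] size [0.059 0.056]
[225 249  27  25 528] ztop 0.172 mean [0.432 0.179 0.125] topmid [0.434  0.1834] size [0.025 0.027]
[284 256  14  14 159] ztop 0.061 mean [0.434 0.054 0.058] topmid [0.4336 0.0539] size [0.033 0.033]
top 2426 ((0.4987681210041046, -0.14702464640140533), (0.3777710199356079, 0.29647091031074524), 87.07617950439453)
side bench z 0.0004628492610816437
[ 17
[... 238 characters left out ...]
 mean [0.431 0.344 0.09 ] topmid [0.4354 0.3584] size [0.06  0.062]
[302 177  30  26 299] ztop 0.048 mean [0.714 0.115 0.041] topmid [0.7175 0.1214] size [0.064 0.093]
[199 181  26  50 895] ztop 0.171 mean [0.426 0.166 0.101] topmid [0.4314 0.1802] size [0.027 0.028]
[230 241  15  17 194] ztop 0.061 mean [0.431 0.048 0.054] topmid [0.4315 0.0506] size [0.035 0.035]
[268 247  27  31 479] ztop 0.082 mean [ 0.497 -0.047  0.062] topmid [ 0.4987 -0.0431] size [0.065 0.038]
[ 296  275   64   87 1664] ztop 0.139 mean [ 0.496 -0.23   0.07 ] topmid [ 0.4999 -0.251 ] size [0.027 0.045]
side 2281 ((0.5152414441108704, -0.14482617378234863), (0.37608522176742554, 0.28717830777168274), 85.69232177734375)
```

View pics/c1.png

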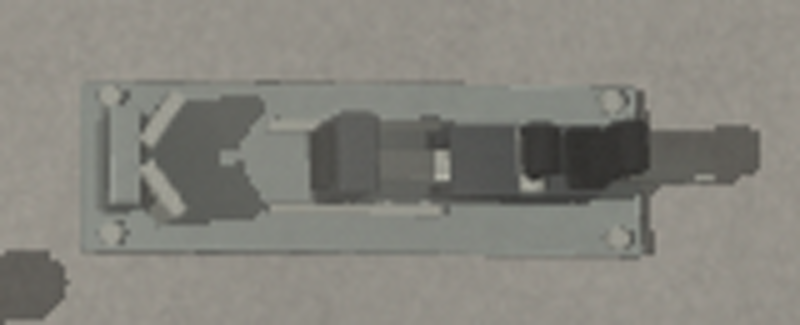

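The crop shows the plate corners near (82,82), (82,251), (640,90) and (640,257). The vee is at (145–185, 95–215), the sliding jaw at (315–378), the trigger roll at (540,150) and the post at (600,150).

```bash
python3 - <<'E'
from h import *
W,im=cloud('top'); z=np.load('last_top.npz');K=z['K'];T=z['T']
def px(u,v,h):
    u=300+u/5-.4; v=205+v/5-.4
    r=T[:3,:3]@np.array([(u-K[0,2])/K[0,0],-(v-K[1,2])/K[1,1],-1]); s=(h-T[2,3])/r[2]; return T[:3,3]+s*r
c=[px(*q,.012)[:2] for q in((82,82),(82,251),(640,90),(640,257))]
print(np.round(c,4)); c=np.array(c); print('yaw(+y dir)',np.arctan2(-(c[0]-c[2])[0],(c[0]-c[2])[1]),np.arctan2(-(c[1]-c[3])[0],(c[1]-c[3])[1]), c.mean(0))
for n in('top','side'):
    W,im=cloud(n); X,Y,Z=np.moveaxis(W,-1,0)
    R=(X>.44)&(X<.56)&(Y>-.35)&(Y<.02)
    for nm,a,b,y0,y1 in(('plate',.009,.015,-.35,.02),('vee',.077,.085,-.1,.02),('jaw',.087,.095,-.19,-.05),('head',.057,.066,-.35,-.15),('roll',.108,.130,-.25,-.18),('post',.136,.145,-.35,-.2)):
        p=W[R&(Z>a)&(Z<b)&(Y>y0)&(Y<y1)]
        if len(p)>5: 
            lo,hi=np.percentile(p,[1,99],0); print(n,nm,len(p),'x',lo[0].round(4),hi[0].round(4),'y',lo[1].round(4),hi[1].round(4),'z',np.median(p[:,2]).round(4), 'mid',((lo+hi)/2)[:2].round(4))
E
```

```text
[[ 0.5453 -0.0132]
 [ 0.4562 -0.0134]
 [ 0.546  -0.3092]
 [ 0.4578 -0.3057]]
yaw(+y dir) 0.002087567241314452 0.005565854731988546 [ 0.50133232 -0.16037331]
top plate 2015 x 0.4578 0.5468 y -0.3039 -0.0134 z 0.012 mid [ 0.5023 -0.1586]
top vee 79 x 0.4723 0.5317 y -0.0578 -0.023 z 0.0803 mid [ 0.502  -0.0404]
top jaw 126 x 0.4828 0.5198 y -0.1525 -0.1324 z 0.0905 mid [ 0.5013 -0.1425]
top head 251 x 0.4862 0.5198 y -0.2658 -0.1958 z 0.062 mid [ 0.503  -0.2308]
top roll 79 x 0.4909 0.5129 y -0.2319 -0.2159 z 0.1231 mid [ 0.5019 -0.2239]
top post 58 x 0.4903 0.5138 y -0.2692 -0.2558 z 0.1395 mid [ 0.5021 -0.2625]
side plate 1877 x 0.4547 0.544 y -0.3093 -0.0228 z 0.012 mid [ 0.4994 -0.1661]
side vee 86 x 0.4679 0.5293 y -0.0603 -0.0314 z 0.0802 mid [ 0.4986 -0.0459]
side jaw 129 x 0.4799 0.518 y -0.1569 -0.1347 z 0.0904 mid [ 0.499  -0.1458]
side head 243 x 0.4813 0.5166 y -0.2738 -0.1534 z 0.0621 mid [ 0.4989 -0.2136]
side roll 103 x 0.4874 0.5125 y -0.2358 -0.2202 z 0.122 mid [ 0.5   -0.228]
side post 70 x 0.4863 0.5125 y -0.2726 -0.2587 z 0.1394 mid [ 0.4994 -0.2656]
```

Call:
jog_arm:
  travel:
    - [-0.516,-0.553,-0.045]
    - [-0.516,-0.553,-0.045]
    - [-0.516,-0.553,-0.045]
    - [-0.516,-0.553,-0.045]
    - [-0.516,-0.553,-0.045]
    - [-0.516,-0.553,-0.045]
    - [-0.516,-0.553,-0.045]
    - [-0.516,-0.553,-0.045]
    - [-0.516,-0.553,-0.045]
    - [-0.516,-0.553,-0.045]
    - [-0.516,-0.553,-0.045]
    - [-0.516,-0.553,-0.045]
    - [-0.516,-0.553,-0.045]
    - [-0.516,-0.553,-0.045]
    - [-0.516,-0.553,-0.045]
    - [-0.516,-0.553,-0.045]
    - [-0.516,-0.553,-0.045]
  rot:
    - [0,0,72.9]
    - [0,0,72.9]
    - [0,0,72.9]
    - [0,0,72.9]
    - [0,0,72.9]
    - [0,0,72.9]
    - [0,0,72.9]
    - [0,0,72.9]
    - [0,0,72.9]
    - [0,0,72.9]
    - [0,0,72.9]
    - [0,0,72.9]
    - [0,0,72.9]
    - [0,0,72.9]
    - [0,0,72.9]
    - [0,0,72.9]
    - [0,0,72.9]
  jaw: [0.085,0.085,0.085,0.085,0.085,0.085,0.085,0.085,0.085,0.085,0.085,0.085,0.085,0.085,0.085,0.085,0.085]

```text
t: 2.22
eef_pos: [0.4996, -0.1296, 0.3015]
ee_rot: [[-0.002, 1.0, 0.0], [1.0, 0.002, -0.0], [-0.0, 0.0, -1.0]]
ft_force: [-0.6, 1.0, -0.6]
gripper_width: 0.0853
```

```bash
python3 - <<'E'
from h import *
im,d,m=shot('wrist','w1'); s=robot.get_state(); print(s['t'],s['eef_pos'],s['ee_rot'].round(4),s['ft_force']); print(m)
W,im=cloud('wrist'); X,Y,Z=np.moveaxis(W,-1,0)
R=(X>.42)&(X<.58)&(Y>-.35)&(Y<.02)
for nm,a,b,y0,y1 in(('plate',.009,.015,-.35,.02),('vee',.077,.085,-.1,.02),('jaw',.087,.095,-.19,-.05),('head',.057,.066,-.35,-.15),('roll',.108,.130,-.25,-.18),('post',.136,.145,-.35,-.2)):
    p=W[R&(Z>a)&(Z<b)&(Y>y0)&(Y<y1)]
    if len(p)>5:
        lo,hi=np.percentile(p,[1,99],0); print(nm,len(p),'x',lo[0].round(4),hi[0].round(4),'y',lo[1].round(4),hi[1].round(4),'z',np.median(p[:,2]).round(4), 'mid',((lo+hi)/2)[:2].round(4))
E
```

```text
2.275 [ 0.4996598  -0.12978751  0.30145673] [[-1.6e-03  1.0e+00  3.0e-04]
 [ 1.0e+00  1.6e-03 -2.0e-04]
 [-2.0e-04  3.0e-04 -1.0e+00]] [-0.08630462  0.21723838  0.54395657]
{'mtx': array([[351.22979587,   0.        , 275.01697837],
       [  0.        , 351.22979587, 212.00050451],
       [  0.        ,   0.        ,   1.        ]]), 'pose': array([[ 9.99997593e-01, -2.11504219e-03, -5.84369075e-04,
         4.99817327e-01],
       [ 2.19260071e-03,  9.52708432e-01,  3.03877994e-01,
        -5.19689064e-02],
       [-8.59814331e-05, -3.03878544e-01,  9.52710776e-01,
         4.20058447e-01],
       [ 0.00000000e+00,  0.00000000e+00,  0.00000000e+00,
         1.00000000e+00]])}
plate 11300 x 0.4565 0.5452 y -0.3052 -0.0163 z 0.013 mid [ 0.5008 -0.1607]
vee 610 x 0.4702 0.5301 y -0.0607 -0.0355 z 0.0811 mid [ 0.5002 -0.0481]
jaw 806 x 0.4815 0.5205 y -0.1539 -0.1349 z 0.0918 mid [ 0.501  -0.1444]
head 1146 x 0.4835 0.5192 y -0.2693 -0.1975 z 0.0631 mid [ 0.5013 -0.2334]
roll 466 x 0.4896 0.5126 y -0.2338 -0.2179 z 0.1239 mid [ 0.5011 -0.2259]
post 351 x 0.4889 0.5135 y -0.27 -0.2573 z 0.1401 mid [ 0.5012 -0.2637]
```

View pics/w1.png

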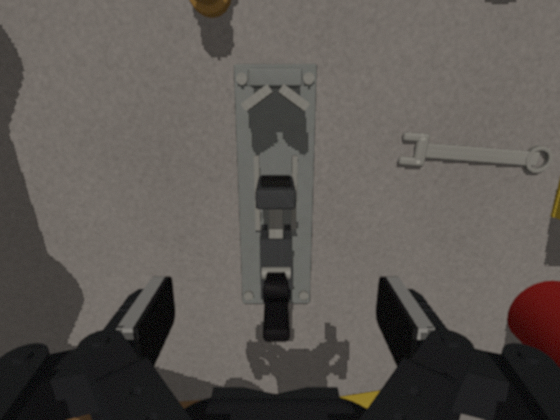

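The wrist view shows the clamp straight on: vee at (245–308, 85–110), jaw at (276,190), roll at (276,288) and post at (276,315). The path is clear. Now I fit the vee faces to get the seat.

```bash
python3 - <<'E'
from h import *
W,im=cloud('wrist'); X,Y,Z=np.moveaxis(W,-1,0)
s=(X>.46)&(X<.54)&(Y>-.1)&(Y<-.02)&(Z>.078)&(Z<.084); p=W[s]
for x in np.arange(.468,.535,.004):
    q=p[abs(p[:,0]-x)<.002]
    if len(q)>2: print(x.round(3),np.percentile(q[:,1],[3,97]).round(4))
# pad: points in front of the jaw
s=(abs(X-.501)<.014)&(Y>-.14)&(Y<-.10)&(Z>.045)&(Z<.088); p=W[s]; print(len(p), p[:,1].max() if len(p) else 0, p[::max(1,len(p)//8)].round(4))
E
```

```text
0.468 [-0.0564 -0.0548]
0.472 [-0.0609 -0.0523]
0.476 [-0.0597 -0.0498]
0.48 [-0.057  -0.0471]
0.484 [-0.0543 -0.0442]
0.488 [-0.0512 -0.0416]
0.492 [-0.0485 -0.0393]
0.496 [-0.0464 -0.0411]
0.504 [-0.0456 -0.0418]
0.508 [-0.0485 -0.039 ]
0.512 [-0.0511 -0.0415]
0.516 [-0.0537 -0.0441]
0.52 [-0.0567 -0.0467]
0.524 [-0.059  -0.0496]
0.528 [-0.0608 -0.0521]
0.532 [-0.057  -0.0546]
421 -0.12745873815838896 [[ 0.4872 -0.1278  0.0532]
 [ 0.5135 -0.1277  0.0585]
 [ 0.5112 -0.1281  0.0667]
 [ 0.5099 -0.1277  0.0777]
 [ 0.5039 -0.1289  0.0816]
 [ 0.498  -0.1311  0.081 ]
 [ 0.492  -0.133   0.0814]
 [ 0.4891 -0.1351  0.0812]
 [ 0.5117 -0.1349  0.086 ]]
```

Call:
jog_arm:
  travel:
    - [0.3715,0.114,0.08]
    - [0.3715,0.114,0.08]
    - [0.3715,0.114,0.08]
    - [0.3715,0.114,0.08]
    - [0.3715,0.114,0.08]
    - [0.3715,0.114,0.08]
    - [0.3715,0.114,0.08]
    - [0.3715,0.114,0.08]
    - [0.3715,0.114,0.08]
    - [0.3715,0.114,0.11]
    - [0.3715,0.114,0.14]
    - [0.3715,0.114,0.17]
    - [0.3715,0.114,0.196]
    - [0.3715,0.114,0.196]
    - [0.3715,0.114,0.196]
  rot:
    - [0,0,0]
    - [0,0,0]
    - [0,0,0]
    - [0,0,0]
    - [0,0,0]
    - [0,0,0]
    - [0,0,0]
    - [0,0,0]
    - [0,0,0]
    - [0,0,0]
    - [0,0,0]
    - [0,0,0]
    - [0,0,0]
    - [0,0,0]
    - [0,0,0]
  jaw: [0.085,0.085,0.085,0.085,0.085,0.085,0.085,0.085,0.085,0.085,0.085,0.085,0.085,0.085,0.085]
  grip_force: 40

```text
t: 4.15
eef_pos: [0.6145, 0.2406, 0.1071]
ee_rot: [[0.0, 1.0, 0.002], [1.0, -0.0, 0.0], [0.0, 0.002, -1.0]]
ft_force: [-0.0, 0.3, 0.1]
gripper_width: 0.0852
```

```bash
python3 - <<'E'
from h import *
im,d,m=shot('wrist','w2'); s=robot.get_state(); print(s['t'],s['eef_pos'])
W,im=cloud('wrist'); X,Y,Z=np.moveaxis(W,-1,0)
for a,b in((.128,.14),(.12,.128)):
    p=W[(abs(X-.613)<.032)&(abs(Y-.242)<.04)&(Z>a)&(Z<b)]
    if len(p): lo,hi=np.percentile(p,[1,99],0); print(len(p),lo,hi)
E
```

```text
4.2 [0.61480813 0.24085136 0.10753631]
13310 [0.59261935 0.22904037 0.1283719 ] [0.63432931 0.26466571 0.13665186]
3086 [0.58888943 0.24336373 0.12008088] [0.63818252 0.26821453 0.12791961]
```

View pics/w2.png

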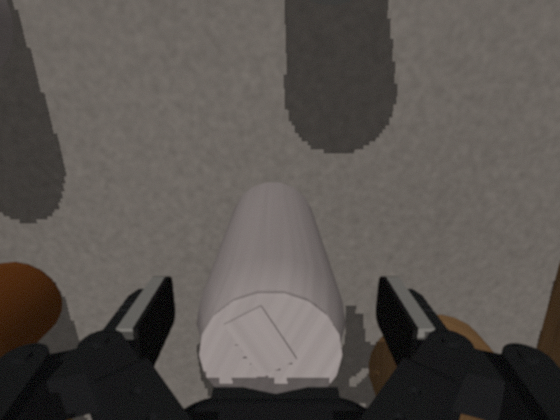

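The can stands centred between the open fingers (top disc around (270,340)), so I grip and lift it.

Call:
jog_arm:
  travel:
    - [0,0,0]
    - [0,0,0]
    - [0,0,0]
    - [0,0,0]
    - [0,0,0]
    - [0,0,0]
    - [0,0,0]
    - [0,0,-0.02]
    - [0,0,-0.05]
    - [0,0,-0.08]
    - [0,0,-0.11]
    - [0,0,-0.13]
    - [0,0,-0.13]
  rot:
    - [0,0,0]
    - [0,0,0]
    - [0,0,0]
    - [0,0,0]
    - [0,0,0]
    - [0,0,0]
    - [0,0,0]
    - [0,0,0]
    - [0,0,0]
    - [0,0,0]
    - [0,0,0]
    - [0,0,0]
    - [0,0,0]
  jaw: [0.04,0.04,0.04,0.04,0.04,0.04,0.04,0.04,0.04,0.04,0.04,0.04,0.04]
  grip_force: 40

```text
t: 5.82
eef_pos: [0.6144, 0.2414, 0.2374]
ee_rot: [[-0.001, 1.0, 0.004], [1.0, 0.001, 0.001], [0.001, 0.004, -1.0]]
ft_force: [0.7, 0.3, -3.4]
gripper_width: 0.0519
```

Call:
jog_arm:
  travel:
    - [-0.03,-0.011,0]
    - [-0.08,-0.028,0]
    - [-0.13,-0.046,0]
    - [-0.18,-0.064,0]
    - [-0.23,-0.082,0]
    - [-0.28,-0.1,0]
    - [-0.31,-0.11,0]
    - [-0.322,-0.114,0]
    - [-0.322,-0.114,0.03]
    - [-0.322,-0.114,0.06]
    - [-0.322,-0.114,0.08]
    - [-0.322,-0.114,0.08]
    - [-0.322,-0.114,0.08]
  rot:
    - [0,0,0]
    - [0,0,0]
    - [0,0,0]
    - [0,0,0]
    - [0,0,0]
    - [0,0,0]
    - [0,0,0]
    - [0,0,0]
    - [0,0,0]
    - [0,0,0]
    - [0,0,0]
    - [0,0,0]
    - [0,0,0]
  jaw: [0.04,0.04,0.04,0.04,0.04,0.04,0.04,0.04,0.04,0.04,0.04,0.04,0.04]

```text
t: 7.45
eef_pos: [0.5002, -0.0806, 0.1559]
ee_rot: [[-0.001, 1.0, 0.001], [1.0, 0.001, -0.0], [-0.0, 0.001, -1.0]]
ft_force: [0.5, -0.3, -2.8]
gripper_width: 0.0522
```

```bash
python3 - <<'E'
from h import *
shot('wrist','w3'); s=robot.get_state(); print(s['t'],s['eef_pos'],s['ee_rot'].round(4),s['ft_force'])
W,im=cloud('wrist'); X,Y,Z=np.moveaxis(W,-1,0)
p=W[(abs(X-.5)<.032)&(abs(Y+.08)<.04)&(Z>.158)&(Z<.18)]
lo,hi=np.percentile(p,[1,99],0); print(len(p),lo,hi,'mid',(lo+hi)/2)
p=W[(abs(X-.5)<.04)&(Y>-.07)&(Y<-.02)&(Z>.076)&(Z<.086)]
if len(p): print('vee',len(p),np.percentile(p,[1,99],0))
im,d,m=shot('side')
cv2.imwrite('pics/s3.png',cv2.resize(im[170:370,200:400],None,fx=3,fy=3))
E
```

```text
7.5 [ 0.5004802  -0.08083348  0.15632836] [[-1.1e-03  1.0e+00  1.7e-03]
 [ 1.0e+00  1.1e-03 -5.0e-04]
 [-5.0e-04  1.7e-03 -1.0e+00]] [-0.27886148 -0.44211576 -2.68784457]
8217 [ 0.46901948 -0.08855715  0.15841141] [ 0.53118701 -0.05312648  0.17984628] mid [ 0.50010324 -0.07084182  0.16912884]
vee 2065 [[ 0.47032725 -0.06496703  0.07604862]
 [ 0.52984124 -0.02801702  0.08544584]]
```

View pics/s3.png

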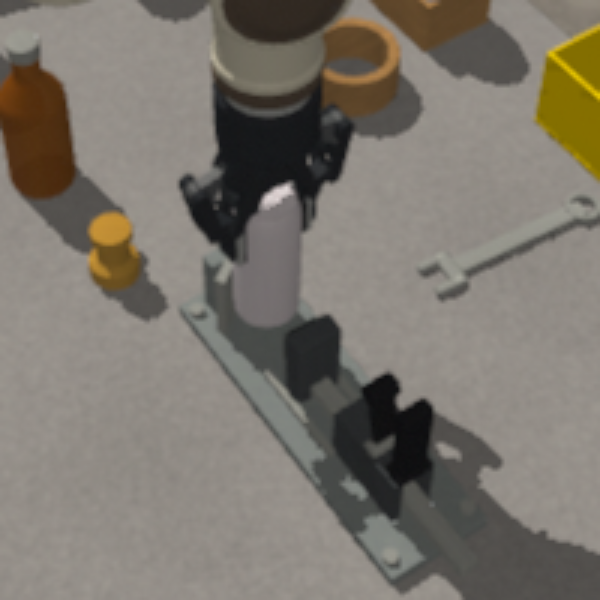

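The side view shows the can upright between vee and jaw, about 48 mm up. I lower it.

Call:
jog_arm:
  travel:
    - [0,0,0.015]
    - [0,0,0.026]
    - [0,0,0.032]
    - [0,0,0.035]
    - [0,0,0.036]
    - [0,0,0.0365]
    - [0,0,0.0365]
  rot:
    - [0,0,0]
    - [0,0,0]
    - [0,0,0]
    - [0,0,0]
    - [0,0,0]
    - [0,0,0]
    - [0,0,0]
  jaw: [0.04,0.04,0.04,0.04,0.04,0.04,0.04]

```text
t: 8.43
eef_pos: [0.4999, -0.081, 0.1191]
ee_rot: [[-0.001, 1.0, 0.0], [1.0, 0.001, -0.0], [-0.0, 0.0, -1.0]]
ft_force: [0.2, -0.0, -3.3]
gripper_width: 0.052
```

Call:
jog_arm:
  travel:
    - [0,0,0.0007]
    - [0,0,0.0013]
    - [0,0,0.0013]
  rot:
    - [0,0,0]
    - [0,0,0]
    - [0,0,0]
  jaw: [0.04,0.04,0.04]

```text
t: 8.8
eef_pos: [0.5, -0.0811, 0.1185]
ee_rot: [[-0.001, 1.0, 0.0], [1.0, 0.001, -0.0], [-0.0, 0.0, -1.0]]
ft_force: [-3.3, 0.4, 5.5]
gripper_width: 0.0522
```

Call:
jog_arm:
  travel:
    - [0,0,0.001]
    - [0,0,0.001]
    - [0,0,0.001]
    - [0,0,0.001]
    - [0,0,0.001]
    - [0,0,0.001]
    - [0,0,-0.03]
    - [0,0,-0.07]
    - [0,0,-0.11]
    - [0,0,-0.14]
    - [0,0,-0.14]
  rot:
    - [0,0,0]
    - [0,0,0]
    - [0,0,0]
    - [0,0,0]
    - [0,0,0]
    - [0,0,0]
    - [0,0,0]
    - [0,0,0]
    - [0,0,0]
    - [0,0,0]
    - [0,0,0]
  jaw: [0.085,0.085,0.085,0.085,0.085,0.085,0.085,0.085,0.085,0.085,0.085]

```text
t: 10.18
eef_pos: [0.5012, -0.0815, 0.2604]
ee_rot: [[-0.001, 1.0, 0.006], [1.0, 0.001, -0.002], [-0.002, 0.006, -1.0]]
ft_force: [0.0, -0.6, -0.4]
gripper_width: 0.0854
```

```bash
python3 - <<'E'
from h import *
shot('wrist','w4'); s=robot.get_state(); print(s['t'],s['eef_pos'],s['ft_force'])
W,im=cloud('wrist'); X,Y,Z=np.moveaxis(W,-1,0)
for a,b in((.138,.152),(.11,.13)):
    p=W[(abs(X-.5)<.035)&(abs(Y+.08)<.04)&(Z>a)&(Z<b)]
    if len(p): lo,hi=np.percentile(p,[1,99],0); print(len(p),lo.round(4),hi.round(4))
E
```

```text
10.225 [ 0.5001826  -0.08106334  0.25820664] [-0.2292749  -0.56746686  0.6938286 ]
3384 [ 0.4784 -0.1006  0.1386] [ 0.5215 -0.0574  0.1488]
286 [ 0.4763 -0.0701  0.1102] [ 0.5237 -0.0539  0.1297]
```

The can stands at x 0.500, y −0.079, about 5 mm short of the seat and centred. Next I close the fingers and come down in front of the trigger roll, to draw it back and read the force.

Call:
jog_arm:
  travel:
    - [-0.05,0.0005,0]
    - [-0.1,0.0005,0]
    - [-0.111,0.0005,0]
    - [-0.111,0.0005,0.04]
    - [-0.111,0.0005,0.08]
    - [-0.111,0.0005,0.11]
    - [-0.111,0.0005,0.128]
    - [-0.111,0.0005,0.128]
    - [-0.111,0.0005,0.128]
  rot:
    - [0,0,0]
    - [0,0,0]
    - [0,0,0]
    - [0,0,0]
    - [0,0,0]
    - [0,0,0]
    - [0,0,0]
    - [0,0,0]
    - [0,0,0]
  jaw: [0,0,0,0,0,0,0,0,0]

```text
t: 11.35
eef_pos: [0.5011, -0.1922, 0.1307]
ee_rot: [[-0.001, 1.0, 0.002], [1.0, 0.001, -0.001], [-0.001, 0.002, -1.0]]
ft_force: [0.1, -1.1, 0.7]
gripper_width: 0.0002
```

```bash
python3 - <<'E'
from h import *
im,d,m=shot('side'); s=robot.get_state(); print(s['t'],s['eef_pos'],s['ft_force'],s['gripper_width'])
cv2.imwrite('pics/s5.png',cv2.resize(im[230:370,240:400],None,fx=4,fy=4,interpolation=cv2.INTER_CUBIC))
E
```

```text
11.4 [ 0.50124525 -0.19237432  0.13100555] [-0.12123334 -0.32487356  0.51132261] 1.7574632850876526e-05
```

View pics/s5.png

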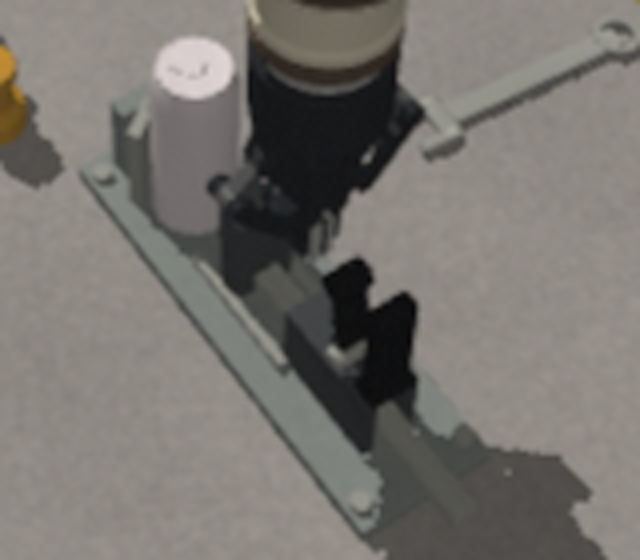

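The can stands upright, and the shut fingertips are just in front of the roll at about (345,270). I feel for contact.

Call:
jog_arm:
  travel:
    - [-0.008,0,0]
    - [-0.012,0,0]
    - [-0.015,0,0]
    - [-0.018,0,0]
    - [-0.018,0,0]
  rot:
    - [0,0,0]
    - [0,0,0]
    - [0,0,0]
    - [0,0,0]
    - [0,0,0]
  jaw: [0,0,0,0,0]

```text
t: 12.02
eef_pos: [0.5004, -0.2094, 0.1296]
ee_rot: [[-0.0, 1.0, 0.0], [1.0, 0.0, 0.001], [0.001, 0.0, -1.0]]
ft_force: [0.4, 5.5, 3.7]
gripper_width: 0.0003
```

Call:
jog_arm:
  travel:
    - [-0.003,0,0]
    - [-0.006,0,0]
    - [-0.009,0,0]
    - [-0.012,0,0]
    - [-0.0145,0,0]
    - [-0.0145,0,0]
  rot:
    - [0,0,0]
    - [0,0,0]
    - [0,0,0]
    - [0,0,0]
    - [0,0,0]
    - [0,0,0]
  jaw: [0,0,0,0,0,0]

```text
t: 12.78
eef_pos: [0.5006, -0.222, 0.13]
ee_rot: [[-0.001, 1.0, -0.0], [1.0, 0.001, 0.005], [0.005, -0.0, -1.0]]
ft_force: [-0.3, 12.2, 8.7]
gripper_width: 0.0002
```

Call:
jog_arm:
  travel:
    - [0.012,0,0]
    - [0.022,0,0]
    - [0.022,0,0]
    - [0.014,0,0]
    - [0.008,0,0]
    - [0.003,0,0]
    - [0.0,0,0]
    - [-0.002,0,0]
    - [-0.003,0,0]
    - [0.012,0,0]
    - [0.022,0,0]
    - [0.022,0,0]
    - [0.014,0,0]
    - [0.008,0,0]
    - [0.003,0,0]
    - [0.0,0,0]
    - [-0.002,0,0]
    - [-0.003,0,0]
    - [-0.003,0,0]
  rot:
    - [0,0,0]
    - [0,0,0]
    - [0,0,0]
    - [0,0,0]
    - [0,0,0]
    - [0,0,0]
    - [0,0,0]
    - [0,0,0]
    - [0,0,0]
    - [0,0,0]
    - [0,0,0]
    - [0,0,0]
    - [0,0,0]
    - [0,0,0]
    - [0,0,0]
    - [0,0,0]
    - [0,0,0]
    - [0,0,0]
    - [0,0,0]
  jaw: [0,0,0,0,0,0,0,0,0,0,0,0,0,0,0,0,0,0,0]

```text
t: 15.15
eef_pos: [0.5007, -0.2259, 0.1302]
ee_rot: [[-0.0, 1.0, 0.0], [1.0, 0.0, 0.004], [0.004, 0.0, -1.0]]
ft_force: [0.2, 10.9, 7.4]
gripper_width: 0.0001
```

```bash
cat > jaw.py <<'E'
from h import *
s=robot.get_state(); print(s['t'],s['eef_pos'].round(4),s['ft_force'].round(2))
W=None; shot('side'); W,im=cloud('side'); X,Y,Z=np.moveaxis(W,-1,0)
p=W[(X>.478)&(X<.52)&(Y>-.17)&(Y<-.10)&(Z>.087)&(Z<.094)]
lo,hi=np.percentile(p,[1,99],0); print('jaw n',len(p),'y',lo[1].round(4),hi[1].round(4),'(start -.1569 -.1347)')
p=W[(abs(X-.498)<.035)&(abs(Y+.08)<.045)&(Z>.14)&(Z<.152)]
lo,hi=np.percentile(p,[1,99],0); print('can',len(p),((lo+hi)/2).round(4),lo.round(4),hi.round(4))
E
python3 jaw.py
```

```text
15.15 [ 0.5007 -0.2259  0.1302] [ 0.21 10.89  7.38]
jaw n 145 y -0.1442 -0.101 (start -.1569 -.1347)
can 272 [ 0.4992 -0.0811  0.1453] [ 0.4779 -0.1026  0.1404] [ 0.5204 -0.0597  0.1503]
```

Three squeezes moved the jaw about 12.7 mm with 12–13 N free-running force. About 14 mm remain until the can is home, so I do two more whole squeezes.

Call:
jog_arm:
  travel:
    - [0.015,0,0]
    - [0.025,0,0]
    - [0.025,0,0]
    - [0.017,0,0]
    - [0.011,0,0]
    - [0.006,0,0]
    - [0.003,0,0]
    - [0.001,0,0]
    - [0,0,0]
    - [0.015,0,0]
    - [0.025,0,0]
    - [0.025,0,0]
    - [0.017,0,0]
    - [0.011,0,0]
    - [0.006,0,0]
    - [0.003,0,0]
    - [0.001,0,0]
    - [0,0,0]
    - [0,0,0]
  rot:
    - [0,0,0]
    - [0,0,0]
    - [0,0,0]
    - [0,0,0]
    - [0,0,0]
    - [0,0,0]
    - [0,0,0]
    - [0,0,0]
    - [0,0,0]
    - [0,0,0]
    - [0,0,0]
    - [0,0,0]
    - [0,0,0]
    - [0,0,0]
    - [0,0,0]
    - [0,0,0]
    - [0,0,0]
    - [0,0,0]
    - [0,0,0]
  jaw: [0,0,0,0,0,0,0,0,0,0,0,0,0,0,0,0,0,0,0]

```text
t: 17.58
eef_pos: [0.5008, -0.2261, 0.1302]
ee_rot: [[-0.0, 1.0, 0.001], [1.0, 0.0, 0.004], [0.004, 0.001, -1.0]]
ft_force: [0.2, 11.5, 8.4]
gripper_width: -0.0002
```

```bash
python3 jaw.py
```

```text
17.575 [ 0.5008 -0.2261  0.1302] [ 0.23 11.46  8.45]
jaw n 143 y -0.1358 -0.1014 (start -.1569 -.1347)
can 268 [ 0.499 -0.081  0.145] [ 0.4782 -0.1031  0.1403] [ 0.5199 -0.0589  0.1498]
```

Call:
jog_arm:
  travel:
    - [0.015,0,0]
    - [0.025,0,0]
    - [0.025,0,0]
    - [0.017,0,0]
    - [0.012,0,0]
    - [0.009,0,0]
    - [0.006,0,0]
    - [0.006,0,0]
  rot:
    - [0,0,0]
    - [0,0,0]
    - [0,0,0]
    - [0,0,0]
    - [0,0,0]
    - [0,0,0]
    - [0,0,0]
    - [0,0,0]
  jaw: [0,0,0,0,0,0,0,0]

```text
t: 18.62
eef_pos: [0.5007, -0.2196, 0.1302]
ee_rot: [[0.0, 1.0, 0.0], [1.0, -0.0, 0.005], [0.005, 0.0, -1.0]]
ft_force: [-0.6, 13.5, 8.4]
gripper_width: -0.0002
```

Call:
jog_arm:
  travel:
    - [-0.0015,0,0]
    - [-0.003,0,0]
    - [-0.003,0,0]
  rot:
    - [0,0,0]
    - [0,0,0]
    - [0,0,0]
  jaw: [0,0,0]

```text
t: 19.0
eef_pos: [0.5007, -0.2224, 0.1305]
ee_rot: [[-0.0, 1.0, 0.0], [1.0, 0.0, 0.005], [0.005, 0.0, -1.0]]
ft_force: [-1.1, 13.6, 10.1]
gripper_width: 0.0001
```

```bash
python3 jaw.py
```

```text
19.0 [ 0.5007 -0.2224  0.1305] [-1.1  13.61 10.11]
jaw n 139 y -0.134 -0.1011 (start -.1569 -.1347)
can 266 [ 0.4985 -0.0798  0.1452] [ 0.4772 -0.101   0.1401] [ 0.5198 -0.0587  0.1503]
```

Call:
jog_arm:
  travel:
    - [-0.001,0,0]
    - [-0.001,0,0]
  rot:
    - [0,0,0]
    - [0,0,0]
  jaw: [0,0]

```text
t: 19.3
eef_pos: [0.5007, -0.2233, 0.1303]
ee_rot: [[-0.0, 1.0, 0.0], [1.0, 0.0, 0.006], [0.006, 0.0, -1.0]]
ft_force: [-0.5, 13.8, 9.4]
gripper_width: 0.0002
```

Call:
jog_arm:
  travel:
    - [-0.001,0,0]
    - [-0.002,0,0]
    - [-0.002,0,0]
  rot:
    - [0,0,0]
    - [0,0,0]
    - [0,0,0]
  jaw: [0,0,0]

```text
t: 19.68
eef_pos: [0.5008, -0.2252, 0.1304]
ee_rot: [[-0.0, 1.0, 0.0], [1.0, 0.0, 0.006], [0.006, 0.0, -1.0]]
ft_force: [-0.6, 14.5, 10.1]
gripper_width: 0.0
```

```bash
python3 jaw.py
```

```text
19.675 [ 0.5008 -0.2252  0.1304] [-0.64 14.51 10.07]
jaw n 142 y -0.1325 -0.101 (start -.1569 -.1347)
can 268 [ 0.4986 -0.0792  0.1453] [ 0.4778 -0.1009  0.1404] [ 0.5193 -0.0576  0.1502]
```

```bash
python3 - <<'E'
from h import *
im,d,m=shot('wrist'); print(m['pose'][:3,3]); cv2.imwrite('pics/w6.png',im)
W,im=cloud('wrist'); X,Y,Z=np.moveaxis(W,-1,0)
p=W[(abs(X-.5)<.035)&(abs(Y+.075)<.04)&(Z>.138)&(Z<.152)]
if len(p): lo,hi=np.percentile(p,[1,99],0); print('lid',len(p),lo.round(4),hi.round(4))
im,d,m=shot('top')
W,im=cloud('top'); X,Y,Z=np.moveaxis(W,-1,0)
p=W[(abs(X-.5)<.035)&(abs(Y+.075)<.04)&(Z>.138)&(Z<.152)]
if len(p): lo,hi=np.percentile(p,[1,99],0); print('top lid',len(p),lo.round(4),hi.round(4))
E
```

```text
[ 0.50108284 -0.14829001  0.24938585]
top lid 303 [ 0.4798 -0.0965  0.1384] [ 0.5217 -0.0541  0.1504]
```

View pics/w6.png

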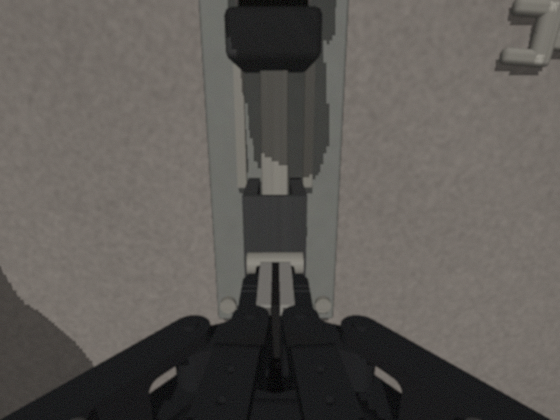

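The view shows the fingers on the roll and the jaw at (275,35), with the can out of frame. The top camera says the can moved about 2 mm. I release and squeeze again in slow steps.

Call:
jog_arm:
  travel:
    - [0.015,0,0]
    - [0.025,0,0]
    - [0.025,0,0]
    - [0.02,0,0]
    - [0.017,0,0]
    - [0.015,0,0]
    - [0.014,0,0]
    - [0.014,0,0]
  rot:
    - [0,0,0]
    - [0,0,0]
    - [0,0,0]
    - [0,0,0]
    - [0,0,0]
    - [0,0,0]
    - [0,0,0]
    - [0,0,0]
  jaw: [0,0,0,0,0,0,0,0]

```text
t: 20.82
eef_pos: [0.5005, -0.2122, 0.13]
ee_rot: [[-0.0, 1.0, 0.0], [1.0, 0.0, 0.004], [0.004, 0.0, -1.0]]
ft_force: [-1.5, 10.0, 7.6]
gripper_width: -0.0001
```

Call:
jog_arm:
  travel:
    - [-0.001,0,0]
    - [-0.001,0,0]
  rot:
    - [0,0,0]
    - [0,0,0]
  jaw: [0,0]

```text
t: 21.08
eef_pos: [0.5005, -0.2129, 0.1301]
ee_rot: [[-0.0, 1.0, -0.0], [1.0, 0.0, 0.004], [0.004, -0.0, -1.0]]
ft_force: [-1.6, 11.3, 7.6]
gripper_width: 0.0005
```

Call:
jog_arm:
  travel:
    - [-0.001,0,0]
    - [-0.001,0,0]
  rot:
    - [0,0,0]
    - [0,0,0]
  jaw: [0,0]

```text
t: 21.32
eef_pos: [0.5006, -0.2136, 0.13]
ee_rot: [[-0.0, 1.0, -0.0], [1.0, 0.0, 0.005], [0.005, -0.0, -1.0]]
ft_force: [-0.6, 11.7, 8.1]
gripper_width: 0.0003
```

```bash
python3 jaw.py
```

```text
21.325 [ 0.5006 -0.2136  0.13  ] [-0.6  11.73  8.08]
jaw n 139 y -0.1321 -0.1013 (start -.1569 -.1347)
can 266 [ 0.4987 -0.0794  0.1453] [ 0.4777 -0.1005  0.1407] [ 0.5197 -0.0582  0.15  ]
```

Call:
jog_arm:
  travel:
    - [-0.001,0,0]
    - [-0.002,0,0]
    - [-0.002,0,0]
  rot:
    - [0,0,0]
    - [0,0,0]
    - [0,0,0]
  jaw: [0,0,0]

```text
t: 21.75
eef_pos: [0.5006, -0.2151, 0.1301]
ee_rot: [[-0.0, 1.0, 0.0], [1.0, 0.0, 0.006], [0.006, 0.0, -1.0]]
ft_force: [-0.6, 14.5, 9.5]
gripper_width: -0.0
```

Call:
jog_arm:
  travel:
    - [-0.001,0,0]
    - [-0.001,0,0]
  rot:
    - [0,0,0]
    - [0,0,0]
  jaw: [0,0]

```text
t: 22.0
eef_pos: [0.5007, -0.216, 0.1303]
ee_rot: [[-0.0, 1.0, -0.0], [1.0, 0.0, 0.006], [0.006, -0.0, -1.0]]
ft_force: [-0.5, 14.8, 11.3]
gripper_width: 0.0002
```

Call:
jog_arm:
  travel:
    - [-0.001,0,0]
    - [-0.001,0,0]
  rot:
    - [0,0,0]
    - [0,0,0]
  jaw: [0,0]

```text
t: 22.25
eef_pos: [0.5007, -0.217, 0.1302]
ee_rot: [[-0.0, 1.0, 0.0], [1.0, 0.0, 0.006], [0.006, 0.0, -1.0]]
ft_force: [-0.0, 14.6, 9.9]
gripper_width: -0.0
```

```bash
python3 jaw.py
```

```text
22.25 [ 0.5007 -0.217   0.1302] [-0.03 14.62  9.93]
jaw n 133 y -0.1322 -0.101 (start -.1569 -.1347)
can 272 [ 0.4989 -0.0789  0.1451] [ 0.4779 -0.1001  0.1404] [ 0.5199 -0.0577  0.1499]
```

Call:
jog_arm:
  travel:
    - [-0.001,0,0]
    - [-0.001,0,0]
  rot:
    - [0,0,0]
    - [0,0,0]
  jaw: [0,0]

```text
t: 22.55
eef_pos: [0.5007, -0.2181, 0.1304]
ee_rot: [[-0.0, 1.0, 0.0], [1.0, 0.0, 0.006], [0.006, 0.0, -1.0]]
ft_force: [-1.3, 14.9, 10.6]
gripper_width: 0.0001
```

Call:
jog_arm:
  travel:
    - [-0.001,0,0]
    - [-0.001,0,0]
  rot:
    - [0,0,0]
    - [0,0,0]
  jaw: [0,0]

```text
t: 22.8
eef_pos: [0.5008, -0.2191, 0.1302]
ee_rot: [[-0.0, 1.0, 0.0], [1.0, 0.0, 0.006], [0.006, 0.0, -1.0]]
ft_force: [-0.4, 13.6, 9.8]
gripper_width: 0.0005
```

```bash
python3 jaw.py
```

```text
22.8 [ 0.5008 -0.2191  0.1302] [-0.39 13.61  9.76]
jaw n 129 y -0.1313 -0.1013 (start -.1569 -.1347)
can 269 [ 0.4987 -0.078   0.1449] [ 0.4772 -0.1     0.1401] [ 0.5202 -0.056   0.1497]
```

Call:
jog_arm:
  travel:
    - [-0.001,0,0]
    - [-0.001,0,0]
  rot:
    - [0,0,0]
    - [0,0,0]
  jaw: [0,0]

```text
t: 23.1
eef_pos: [0.5008, -0.2201, 0.1303]
ee_rot: [[-0.0, 1.0, 0.0], [1.0, 0.0, 0.006], [0.006, 0.0, -1.0]]
ft_force: [-1.2, 13.2, 9.8]
gripper_width: 0.0002
```

Call:
jog_arm:
  travel:
    - [-0.001,0,0]
    - [-0.001,0,0]
  rot:
    - [0,0,0]
    - [0,0,0]
  jaw: [0,0]

```text
t: 23.35
eef_pos: [0.5008, -0.2211, 0.1303]
ee_rot: [[-0.0, 1.0, 0.0], [1.0, 0.0, 0.006], [0.006, 0.0, -1.0]]
ft_force: [-0.2, 12.7, 9.9]
gripper_width: 0.0
```

```bash
python3 jaw.py
```

```text
23.35 [ 0.5008 -0.2211  0.1303] [-0.25 12.66  9.85]
jaw n 132 y -0.1309 -0.1003 (start -.1569 -.1347)
can 267 [ 0.4984 -0.077   0.1454] [ 0.4767 -0.0988  0.1402] [ 0.52   -0.0552  0.1507]
```

Call:
jog_arm:
  travel:
    - [-0.001,0,0]
    - [-0.001,0,0]
  rot:
    - [0,0,0]
    - [0,0,0]
  jaw: [0,0]

```text
t: 23.65
eef_pos: [0.5008, -0.2221, 0.1302]
ee_rot: [[-0.0, 1.0, 0.0], [1.0, 0.0, 0.006], [0.006, 0.0, -1.0]]
ft_force: [-0.2, 13.8, 9.6]
gripper_width: 0.0
```

Call:
jog_arm:
  travel:
    - [-0.001,0,0]
    - [-0.001,0,0]
  rot:
    - [0,0,0]
    - [0,0,0]
  jaw: [0,0]

```text
t: 23.9
eef_pos: [0.5008, -0.2231, 0.1302]
ee_rot: [[-0.0, 1.0, 0.0], [1.0, 0.0, 0.006], [0.006, 0.0, -1.0]]
ft_force: [-0.0, 14.0, 9.9]
gripper_width: -0.0001
```

```bash
python3 jaw.py
```

```text
23.9 [ 0.5008 -0.2231  0.1302] [-0.04 13.96  9.87]
jaw n 136 y -0.1306 -0.1005 (start -.1569 -.1347)
can 272 [ 0.4985 -0.0768  0.1454] [ 0.477  -0.0981  0.1404] [ 0.52   -0.0555  0.1503]
```

Call:
jog_arm:
  travel:
    - [-0.001,0,0]
    - [-0.001,0,0]
    - [-0.001,0,0]
  rot:
    - [0,0,0]
    - [0,0,0]
    - [0,0,0]
  jaw: [0,0,0]

```text
t: 24.32
eef_pos: [0.5008, -0.2239, 0.1303]
ee_rot: [[-0.0, 1.0, 0.0], [1.0, 0.0, 0.006], [0.006, 0.0, -1.0]]
ft_force: [0.1, 14.9, 9.9]
gripper_width: -0.0002
```

Call:
jog_arm:
  travel:
    - [-0.001,0,0]
    - [-0.001,0,0]
    - [-0.001,0,0]
  rot:
    - [0,0,0]
    - [0,0,0]
    - [0,0,0]
  jaw: [0,0,0]

```text
t: 24.7
eef_pos: [0.5008, -0.2247, 0.1303]
ee_rot: [[-0.0, 1.0, 0.0], [1.0, 0.0, 0.006], [0.006, 0.0, -1.0]]
ft_force: [-1.1, 14.8, 10.0]
gripper_width: -0.0001
```

```bash
python3 jaw.py
```

```text
24.7 [ 0.5008 -0.2247  0.1303] [-1.12 14.84 10.03]
jaw n 128 y -0.1307 -0.1003 (start -.1569 -.1347)
can 263 [ 0.4987 -0.0764  0.1454] [ 0.4774 -0.0978  0.1404] [ 0.5201 -0.055   0.1503]
```

Call:
jog_arm:
  travel:
    - [0.015,0,0]
    - [0.025,0,0]
    - [0.025,0,0]
    - [0.02,0,0]
    - [0.017,0,0]
    - [0.015,0,0]
    - [0.014,0,0]
    - [0.014,0,0]
  rot:
    - [0,0,0]
    - [0,0,0]
    - [0,0,0]
    - [0,0,0]
    - [0,0,0]
    - [0,0,0]
    - [0,0,0]
    - [0,0,0]
  jaw: [0,0,0,0,0,0,0,0]

```text
t: 25.75
eef_pos: [0.5005, -0.2122, 0.13]
ee_rot: [[-0.0, 1.0, 0.0], [1.0, 0.0, 0.004], [0.004, 0.0, -1.0]]
ft_force: [-0.3, 9.2, 6.2]
gripper_width: 0.0001
```

Call:
jog_arm:
  travel:
    - [-0.001,0,0]
    - [-0.001,0,0]
    - [-0.001,0,0]
  rot:
    - [0,0,0]
    - [0,0,0]
    - [0,0,0]
  jaw: [0,0,0]

```text
t: 26.12
eef_pos: [0.5005, -0.2129, 0.1301]
ee_rot: [[-0.0, 1.0, 0.0], [1.0, 0.0, 0.004], [0.004, 0.0, -1.0]]
ft_force: [-1.1, 10.0, 8.5]
gripper_width: -0.0002
```

Call:
jog_arm:
  travel:
    - [-0.001,0,0]
    - [-0.001,0,0]
    - [-0.001,0,0]
  rot:
    - [0,0,0]
    - [0,0,0]
    - [0,0,0]
  jaw: [0,0,0]

```text
t: 26.5
eef_pos: [0.5006, -0.2137, 0.1301]
ee_rot: [[-0.0, 1.0, 0.0], [1.0, 0.0, 0.005], [0.005, 0.0, -1.0]]
ft_force: [0.1, 11.3, 7.6]
gripper_width: -0.0
```

```bash
python3 jaw.py
```

```text
26.5 [ 0.5006 -0.2137  0.1301] [ 0.13 11.3   7.57]
jaw n 134 y -0.1304 -0.1004 (start -.1569 -.1347)
can 268 [ 0.4987 -0.0768  0.1452] [ 0.4777 -0.0993  0.1403] [ 0.5196 -0.0544  0.1501]
```

Call:
jog_arm:
  travel:
    - [-0.001,0,0]
    - [-0.001,0,0]
    - [-0.001,0,0]
  rot:
    - [0,0,0]
    - [0,0,0]
    - [0,0,0]
  jaw: [0,0,0]

```text
t: 26.92
eef_pos: [0.5006, -0.2144, 0.1302]
ee_rot: [[-0.0, 1.0, -0.0], [1.0, 0.0, 0.005], [0.005, -0.0, -1.0]]
ft_force: [-1.7, 12.5, 9.2]
gripper_width: 0.0002
```

Call:
jog_arm:
  travel:
    - [-0.001,0,0]
    - [-0.001,0,0]
    - [-0.001,0,0]
  rot:
    - [0,0,0]
    - [0,0,0]
    - [0,0,0]
  jaw: [0,0,0]

```text
t: 27.3
eef_pos: [0.5006, -0.2151, 0.1301]
ee_rot: [[-0.0, 1.0, -0.0], [1.0, 0.0, 0.006], [0.006, -0.0, -1.0]]
ft_force: [-0.5, 13.6, 9.0]
gripper_width: 0.0001
```

```bash
python3 jaw.py; python3 -c "
from h import *
F=[]
for i in range(4):
    shot('top'); s=robot.get_state(); F.append(s['ft_force']); W,im=cloud('top'); X,Y,Z=np.moveaxis(W,-1,0)
    p=W[(abs(X-.5)<.035)&(abs(Y+.075)<.04)&(Z>.138)&(Z<.152)]
    lo,hi=np.percentile(p,[1,99],0); print('lid',((lo+hi)/2).round(4))
print(np.mean(F,0))
"
```

```text
27.3 [ 0.5006 -0.2151  0.1301] [-0.47 13.6   9.04]
jaw n 130 y -0.1297 -0.1004 (start -.1569 -.1347)
can 273 [ 0.4988 -0.0759  0.1452] [ 0.4777 -0.0985  0.1404] [ 0.5199 -0.0533  0.15  ]
lid [ 0.5008 -0.0721  0.1443]
lid [ 0.5007 -0.0728  0.1442]
lid [ 0.5007 -0.0721  0.144 ]
lid [ 0.5006 -0.072   0.144 ]
[-1.01750826 13.24148145  9.60161115]
```

```bash
cat > f.py <<'E'
from h import *
F=[];L=[]
for i in range(5):
    shot('top'); s=robot.get_state(); F.append(s['ft_force']); W,im=cloud('top'); X,Y,Z=np.moveaxis(W,-1,0)
    p=W[(abs(X-.5)<.035)&(abs(Y+.075)<.04)&(Z>.138)&(Z<.152)]
    lo,hi=np.percentile(p,[1,99],0); L.append((lo+hi)[1]/2)
f=np.mean(F,0); y=s['eef_pos'][1]; a=(-.217-y)/.055
print('t',s['t'],'y',y.round(4),'F',f.round(2),'Ft',(f[1]*np.cos(a)+f[2]*np.sin(a)).round(2),'lid',np.mean(L).round(4))
E
```

Call:
jog_arm:
  travel:
    - [-0.001,0,0]
    - [-0.001,0,0]
  rot:
    - [0,0,0]
    - [0,0,0]
  jaw: [0,0]

```text
t: 27.8
eef_pos: [0.5006, -0.2159, 0.1303]
ee_rot: [[-0.0, 1.0, -0.0], [1.0, 0.0, 0.006], [0.006, -0.0, -1.0]]
ft_force: [-0.7, 14.1, 10.7]
gripper_width: 0.0002
```

```bash
python3 f.py
```

```text
t 28.05 y -0.2159 F [-0.83 14.77 10.35] Ft 14.56 lid -0.0722
```

Call:
jog_arm:
  travel:
    - [-0.001,0,0]
    - [-0.001,0,0]
  rot:
    - [0,0,0]
    - [0,0,0]
  jaw: [0,0]

```text
t: 28.3
eef_pos: [0.5007, -0.2167, 0.1304]
ee_rot: [[-0.0, 1.0, -0.0], [1.0, 0.0, 0.007], [0.007, -0.0, -1.0]]
ft_force: [-1.5, 16.5, 12.1]
gripper_width: 0.0001
```

```bash
python3 f.py
```

```text
t 28.55 y -0.2167 F [-1.63 15.48 11.86] Ft 15.41 lid -0.0723
```

Call:
jog_arm:
  travel:
    - [-0.001,0,0]
    - [-0.001,0,0]
  rot:
    - [0,0,0]
    - [0,0,0]
  jaw: [0,0]

```text
t: 28.8
eef_pos: [0.5007, -0.2175, 0.1303]
ee_rot: [[-0.0, 1.0, 0.0], [1.0, 0.0, 0.007], [0.007, 0.0, -1.0]]
ft_force: [-0.5, 16.4, 11.9]
gripper_width: -0.0001
```

```bash
python3 f.py
```

```text
t 29.05 y -0.2175 F [-0.47 16.26 11.45] Ft 16.36 lid -0.0724
```

Call:
jog_arm:
  travel:
    - [-0.0007,0,0]
    - [-0.0007,0,0]
  rot:
    - [0,0,0]
    - [0,0,0]
  jaw: [0,0]

```text
t: 29.3
eef_pos: [0.5007, -0.218, 0.1303]
ee_rot: [[-0.0, 1.0, -0.0], [1.0, 0.0, 0.007], [0.007, -0.0, -1.0]]
ft_force: [-0.7, 17.2, 11.2]
gripper_width: -0.0
```

```bash
python3 f.py
```

```text
t 29.55 y -0.2181 F [-0.53 16.66 11.91] Ft 16.89 lid -0.0727
```

Call:
jog_arm:
  travel:
    - [-0.0008,0,0]
    - [-0.0008,0,0]
  rot:
    - [0,0,0]
    - [0,0,0]
  jaw: [0,0]

```text
t: 29.8
eef_pos: [0.5007, -0.2188, 0.1305]
ee_rot: [[-0.0, 1.0, -0.0], [1.0, 0.0, 0.007], [0.007, -0.0, -1.0]]
ft_force: [-1.7, 16.9, 12.5]
gripper_width: 0.0003
```

```bash
python3 f.py
```

```text
t 30.05 y -0.2188 F [-1.08 16.76 13.01] Ft 17.17 lid -0.0724
```

Call:
jog_arm:
  travel:
    - [-0.0008,0,0]
    - [-0.0008,0,0]
  rot:
    - [0,0,0]
    - [0,0,0]
  jaw: [0,0]

```text
t: 30.3
eef_pos: [0.5007, -0.2195, 0.1305]
ee_rot: [[-0.0, 1.0, -0.0], [1.0, 0.0, 0.008], [0.008, -0.0, -1.0]]
ft_force: [-1.4, 17.8, 12.7]
gripper_width: 0.0002
```

```bash
python3 f.py; python3 f.py
```

```text
t 30.55 y -0.2195 F [-0.93 17.59 13.63] Ft 18.19 lid -0.0724
t 30.8 y -0.2195 F [-1.21 17.3  13.51] Ft 17.9 lid -0.0724
```

The roll force averages 18.0 N, which means about 14–16 N of clamping. I stop here, ease off the trigger and retreat upward.

Call:
jog_arm:
  travel:
    - [0.006,0,0]
    - [0.012,0,0]
    - [0.018,0,0]
    - [0.022,0,0]
    - [0.024,0,0]
    - [0.024,0,-0.03]
    - [0.024,0,-0.08]
    - [0.024,0,-0.13]
    - [-0.02,0,-0.2]
    - [-0.02,0,-0.2]
    - [-0.02,0,-0.2]
  rot:
    - [0,0,0]
    - [0,0,0]
    - [0,0,0]
    - [0,0,0]
    - [0,0,0]
    - [0,0,0]
    - [0,0,0]
    - [0,0,0]
    - [0,0,0]
    - [0,0,0]
    - [0,0,0]
  jaw: [0,0,0,0,0,0,0,0,0,0,0]

```text
t: 32.17
eef_pos: [0.5008, -0.244, 0.3313]
ee_rot: [[0.001, 1.0, 0.003], [1.0, -0.001, -0.002], [-0.002, 0.003, -1.0]]
ft_force: [0.1, 0.4, -1.0]
gripper_width: -0.0001
```

```bash
python3 f.py; python3 jaw.py; python3 - <<'E'
from h import *
im,d,m=shot('wrist','w9')
E
```

```text
t 32.425 y -0.2418 F [-0.02  0.01 -0.66] Ft -0.28 lid -0.0723
32.425 [ 0.4999 -0.2418  0.3278] [ 0.02 -0.23 -1.04]
jaw n 125 y -0.1287 -0.1005 (start -.1569 -.1347)
can 270 [ 0.499  -0.0763  0.1451] [ 0.4776 -0.0982  0.1405] [ 0.5205 -0.0544  0.1498]
```

View pics/w9.png

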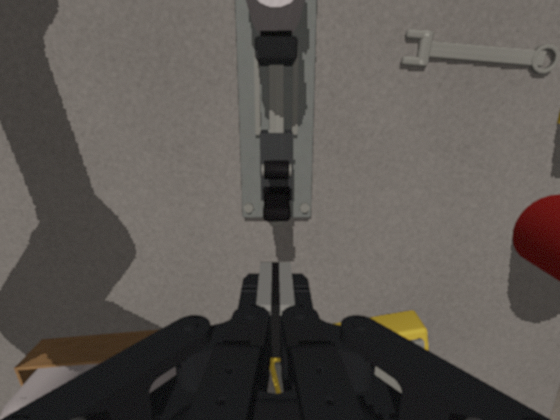

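The trigger has sprung back (roll at (276,170)), the jaw rests against the upright can at (276,45), and the gripper is clear. I hand the job in.

```bash
python3 -c "
from h import *
robot.job_done()"
```

```text
the job is handed in; nothing more can be done
```

The slim can is standing in the clamp, pressed home in the vee. I handed the job in at about 32 s of the 72 s allowed. I estimate the clamping force at 14 to 16 N; I had no direct reading of it.

- **Placing:** I set the can down upright about 5 mm short of the seat and centred sideways to within about 1 mm.
- **Squeezing:** I drew the trigger with the closed fingertips: five whole squeezes, one slowed near its end, then two in slow steps of about 1 mm. I stopped the last one part way, at about 18.0 N on the roll.
- **Force estimate:** The 14 to 16 N comes from that roll force. The range is there because the free-running roll force I measured, about 13 N, was slightly below the roughly 14 N your figures imply.
- **Last checks:** After I let go, the can was upright and had not moved (lid position the same within 0.1 mm). The trigger had sprung back, the wrist force was near zero and the gripper was clear.
- **Disagreements:** The top and side cameras differ by 3 to 4 mm in absolute position. I went by the wrist camera and changes in position instead. On the sixth squeeze the roll force rose early, to about 15.8 N, before the can was home. Because of that, I relied only on the later rise, when the can had stopped moving.
- **Not checked:** I did not look at the bystanders again one by one. My path stayed clear of them.

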